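# Fetch the scooter headlamp from the revolving store and show it to the camera

### The job

The silver headlamp of the scooter sits under the clear cover of the revolving spares store: turn the orange knob one click, the way that brings the headlamp into the open front bay, and leave the store clicked in there. Then lift the headlamp out of the bay and hold it upright in the air, its lens facing the inspection camera squarely, centred on the camera's lens and 12 cm in front of it. Finish while still holding it there, steady; do not touch the camera, leave the tail lamp in its pocket and the other things on the table where they are.

Things in the scene. Friction and masses are not known exactly. Their poses are not given: they have to be found in the camera images.
- carousel (a joint): Angle of the blue turntable (286 mm across, 5 square pockets 105 mm from its vertical axis, 72 degrees apart), positive counter-clockwise from above. Starts at 0; spring clicks at -1.257, 0 and +1.257 rad, stops at +-1.42. Turning takes about 0.13 N m; let go beyond 0.7 rad it pulls itself to +-1.257, below 0.55 back to 0.
- knob (a point): Centre of the orange bar knob on the turntable's axis, above the clear cover; the point is 139 mm above the table. The bar is 60 mm long along this point's x axis (turns with the turntable), 16 mm wide (y) and 35 mm tall, its underside 14 mm above the clear cover. Grip it across its 16 mm from above and turn. A dark 56 mm cube (click housing) stands behind the base.
- bay (a point): Floor of the store's open front bay, 26 mm above the table, 105 mm from the turntable's axis; -x points outward. Its pocket is empty at the start; the pockets one click to either side are under the clear flat cover (top 108 mm above the table). The opening is 144 mm wide (y), from 93 mm inward (+x) of here to the front edge. Base 310 mm square centred on the axis, thin posts at corners.
- headlamp: Silver headlamp, white lens, about 130 g, standing loose on a round black foot (42 mm across, 16 mm high) in one of the two pockets beside the bay, heading varies. Pocket 45 mm square inside, walls 12 mm high. Origin: centre of underside, z up. Housing 38 (x) by 36 mm (y), 16 to 66 mm above the underside, flat sides; lens on its -x face. Grip across y from above, 45 mm above its underside.
- headlamp_lens (a point): Centre of the headlamp's lens face: 27 mm in front (-x) of the lamp's origin and 41 mm above it. Same axes as the headlamp; the lens looks along -x.
- headlamp_back (a point): Centre of the headlamp's back face, 19 mm behind (+x) the lamp's origin and 41 mm above it.
- taillamp: Black tail lamp with a red lens, same shape and size as the headlamp, in the other of the two pockets next to the bay. Stays in its pocket. Origin: centre of the underside.
- camera_lens (a point): Centre of the front glass of the small black inspection camera (66 mm wide, 44 mm high), 200 to 260 mm above the table on a stand with a round foot 96 mm across. It looks level along this point's -x axis; z is up.
- jar: Amber glass jar with a black lid, 72 mm across, 110 mm tall, standing. Origin: centre of the underside.
- wheel: Small black scooter wheel with red hub, lying flat, 100 mm across, 30 mm thick. Origin: centre of the underside.
- screwdriver: Red-handled screwdriver lying on the table. Origin: underside, near its middle.
- camera_stand: The inspection camera's stand: round steel foot 96 mm across, 14 mm high, with an upright post 22 mm thick below the camera. Origin: centre of the foot's underside; the camera looks along -x.
There are look-alikes about, which are no part of the job. Of the things that look like the camera_stand, the largest one is meant.

How it is judged:
By the outcome, as a careful person would: the job done as asked, in the order asked, and still so for the second after the job is handed in, while the arm keeps its last pose, push and grip.
It also fails if it takes over 48 s, if anything falls off the work surface, if the arm or the gripper's body presses on something with over 40 N, if the wrist force passes 120 N, or if a joint passes its speed limit or range.

### The arm

A 6-joint arm with a two-finger parallel gripper is mounted at the origin on the work surface. World frame = base frame: x ahead of the robot, y to its left, z up, the work surface at z = 0. Lengths are in mm, angles in rad, forces in N, time in s.
With the tool pointing down it reaches from about 300 to 775 mm from the base axis. Payload 14.6 kg.
Tool frame: the origin (TCP) lies on the centre line of the jaws, within the pads' length; the fingertips stand 19 mm ahead of it and the grasp point (between the pads) is the TCP (bot.tip_reach is the distance from the TCP to the fingertips, in mm); z points along the fingers, y is the line along which they close (so a half turn about z gives the same grasp; the last joint's range is limited). The gripper opens to 85 mm and grips with 20 to 120 N. Pads are 22 mm wide; open, the fingers measure 114 mm over their backs; the gripper's body (76 mm by 85 mm) begins 54 mm behind the grasp point. The pads swing forward as they close: fully open they stand 13 mm farther back than shut.
Start: joints at [-1.215, 0.3, 1.521, -0, 1.321, -0.067], TCP at [225.666, -501.562, 250.281] pointing down, gripper open.
Joint ranges: [-3.03, 3.03], [-0.79, 2.21], [0.23, 2.52], [-1.04, 4.18], [0, 3.07], [-2.55, 2.55]. Speed limits (rad/s): [2.22, 2.22, 2.57, 3.14, 3.14, 3.14].

### API

Orientations are given as a unit quaternion [w, x, y, z].
In Python, from rig import bot gives the robot as it stands. Calls block until the motion is done:
- bot.move_to(position, orientation): joint-space move of the TCP to a pose.
- bot.servo_line(position, attitude=None, speed=150, until_force=None): straight line of the TCP; attitude=None keeps the orientation; speed is the mean speed in mm/s. With until_force (N) it stops when the force on the tool has changed by that much, and returns True; else False.
- bot.move_joints(angles): joint-space move.
- bot.move_gripper(opening, grip_force=None): finger opening in mm; grip_force is the grip in N (None keeps the last); returns when the fingers have stopped.
- bot.dwell(seconds).
- bot.ik(position, orientation): joint angles nearest the present ones, or None.
- bot.read_state(): the state.
- bot.read_camera(name): name is "scene" or "top"; returns a dict with "image" (480x640x3 uint8, blue, green, red), "depth" (480x640 float32, mm along the optical axis (not along the pixel's ray), 0 where there is no reading), "fovy" (degrees; the focal length in pixels is half the picture's height over the tangent of half this angle, whatever the lens; pixels are square), "cx", "cy" (the principal point, pixels), "eye" and "attitude" of the camera in the world. Camera axes: x right, y down, z forward; pixel columns grow to the right and rows downward; lengths in mm; the calibration is good to about 2 mm. A picture is of the moment at which its call begins.
A pose or a line that the arm cannot do raises bot.MotionError and nothing moves.
- bot.finish_job(): hands the job in; it is judged then, once.
The state is a dict: "clock": time; "joint_positions": joint angles; "qvel": joint speeds; "effort": joint torques, N m; "ee_pos": TCP position; "tool_rot": TCP orientation; "ft_force": force on the tool from outside, world axes, zero at the start; "moment": the same for the moment, N m; "grip_width": finger opening in mm; "grip_force": force on a finger pad.
Only numpy, scipy, OpenCV 4.12 (cv2) and the standard library are available. Lean on these libraries where they do the work, as an engineer would, in place of code of your own. Each camera call takes 0.05 s, during which the arm holds its last target. There are 200 camera calls.

## Working session

There is one attempt and no reset: what is moved stays moved. The work goes in short steps, each a Python script; the robot and the scene stay as the last script left them, time stands still between calls to the robot, and variables do not carry over. Pictures are saved under pics/ and viewed, at most 10 in all, crops included, and the job is handed in when it is done.

```bash
mkdir -p pics
cat > h.py <<'E'
import numpy as np, cv2
from scipy.spatial.transform import Rotation as R
from rig import bot
def q2r(q): return R.from_quat(np.roll(q,-1))
def r2q(r): return np.roll(r.as_quat(),1)
def cam(n):
    c=bot.read_camera(n); np.savez(''+n+'.npz',**c); return c
def load(n): return dict(np.load(''+n+'.npz'))
def cloud(c):
    f=240/np.tan(np.radians(float(c['fovy']))/2); v,u=np.mgrid[:480,:640]; d=c['depth']
    p=np.stack([(u-c['cx'])/f*d,(v-c['cy'])/f*d,d],-1)
    P=p@q2r(c['attitude']).as_matrix().T+c['eye']; P[d==0]=np.nan
    return P
def proj(c,p):
    f=240/np.tan(np.radians(float(c['fovy']))/2)
    q=q2r(c['attitude']).as_matrix().T@(np.array(p,float)-c['eye']); return q[0]/q[2]*f+c['cx'],q[1]/q[2]*f+c['cy']
def down(yaw): # tool z down, tool y along direction yaw (world)
    y=np.array([np.cos(yaw),np.sin(yaw),0]); z=np.array([0,0,-1.]); return R.from_matrix(np.stack([np.cross(y,z),y,z],1))
E
python3 - <<'E'
from h import *
for n in('scene','top'):
    c=cam(n); cv2.imwrite(f'pics/{n}0.png',c['image']); print(n,c['eye'],c['attitude'],c['fovy'],c['cx'],c['cy'])
s=bot.read_state();print(s['clock'],s['tool_rot'])
E
```

```text
scene [ 989.57189101 -619.90824135  870.90488048] [-0.3880817   0.87201402  0.27254725 -0.12125242] 51.37117866079384 323.80801413701494 236.3412847730544
top [ 425.12564774   26.25750114 1067.04191013] [ 0.04846383 -0.69607635  0.71575975 -0.02858242] 56.38297374587874 320.0705628541888 234.51731189510625
0.1 [-5.41872339e-04  9.77740340e-01  2.09817838e-01 -8.99056927e-05]
```

View pics/scene0.png

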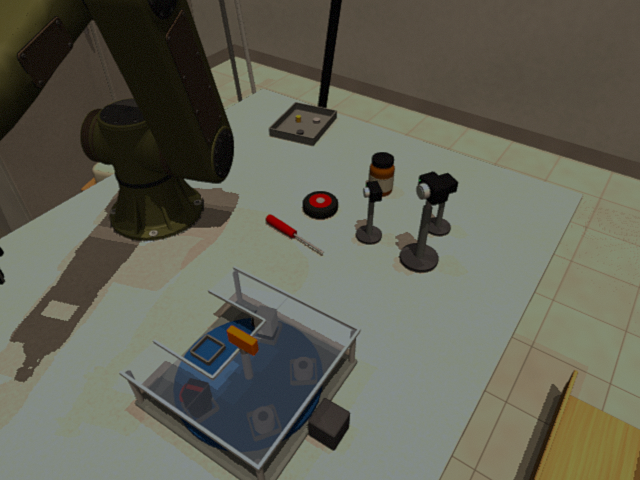

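View pics/top0.png

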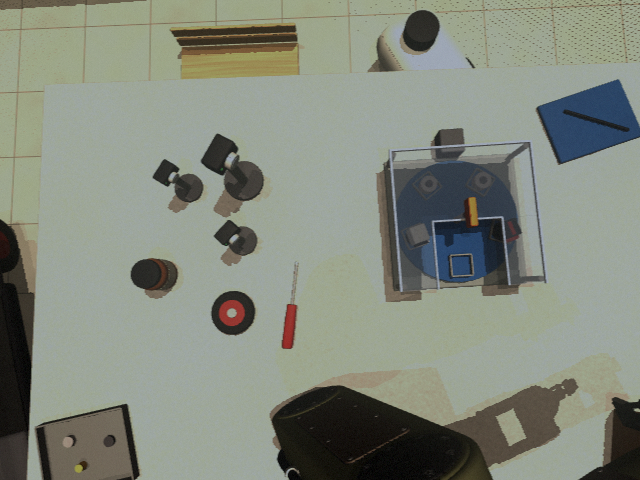

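The scene shows three inspection cameras, with their feet in the top picture at (243,180), (188,187) and (243,240). The first is the largest. The pocket left of the bay at (417,235) holds a grey lamp, and the pocket to the right at (510,230) holds a black and red one. Next I'll take a close crop and measure.

Run:
```python
from h import *
t=load('top');s=load('scene')
a=cv2.resize(t['image'][110:310,370:560],None,fx=2.1,fy=2.1,interpolation=3);b=cv2.resize(t['image'][120:270,140:280],None,fx=2.6,fy=2.6,interpolation=3)
H=max(a.shape[0],b.shape[0]);pad=lambda i:cv2.copyMakeBorder(i,0,H-i.shape[0],0,0,0)
cv2.imwrite('pics/crop1.png',cv2.convertScaleAbs(np.hstack([pad(a),pad(b)]),alpha=1.6))
for n,c in(('top',t),('scene',s)):
    P=cloud(c);hsv=cv2.cvtColor(c['image'],cv2.COLOR_BGR2HSV)
    o=(hsv[...,0]>8)&(hsv[...,0]<22)&(hsv[...,1]>150)&(P[...,2]>100)&(P[...,2]<150)&(P[...,1]<0)
    k=P[o];print(n,'knob',len(k));
    if len(k):
        kt=k[k[:,2]>np.nanmax(k[:,2])-8]; print(np.nanmin(k,0),np.nanmax(k,0)); print('rect',cv2.minAreaRect(kt[:,:2].astype(np.float32)))
    # camera bodies
    m=(P[...,2]>100)&(P[...,2]<300)&(P[...,1]>80)&(P[...,0]>300)
    nn,l=cv2.connectedComponents(m.astype(np.uint8))
    for i in range(1,nn):
        q=P[l==i]
        if len(q)>40: print(n,'comp',len(q),np.argwhere(l==i).mean(0)[::-1].round(),q.min(0).round(),q.max(0).round())
P=cloud(t)
for nm,(u,v) in dict(bay=(460,265),head=(417,235),tail=(510,230),cover=(400,265),cover2=(455,200),cube=(450,138),foot=(255,185),blue=(460,250)).items(): print(nm,P[v-2:v+3,u-2:u+3].reshape(-1,3).mean(0).round(1))
```

```text
top knob 4
[ 540.58186211 -256.87950123  148.41823144] [ 584.43722557 -255.81137192  149.85907883]
rect ((562.5133666992188, -256.5852966308594), (43.8655891418457, 0.9140332341194153), 0.828033447265625)
top comp 1101 [222. 156.] [646. 204. 101.] [718. 273. 242.]
top comp 469 [167. 173.] [642. 348. 100.] [695. 398. 163.]
top comp 441 [228. 233.] [510. 218. 132.] [561. 271. 163.]
top comp 680 [145. 273.] [428. 401. 100.] [489. 464. 114.]
scene knob 232
[ -15.34783792 -272.37166949  102.25870359] [595.71121433  -5.49941948 149.93936877]
rect ((302.75042724609375, -143.5391845703125), (78.84786224365234, 634.6189575195312), 70.20567321777344)
scene comp 170 [625.   2.] [ 645. 2231.  100.] [ 804. 2274.  131.]
scene comp 285 [382. 159.] [427. 402. 100.] [489. 465. 114.]
scene comp 1310 [433. 194.] [644. 204. 100.] [720. 396. 242.]
scene comp 368 [372. 193.] [511. 217. 100.] [563. 268. 164.]
bay [ 459.5 -266.6   24.3]
head [ 523.5 -156.   106.4]
tail [ 528.4 -353.8  106.2]
cover [ 460.2 -116.4  108.7]
cover2 [ 596.8 -240.9  107.3]
cube [ 751.7 -252.7   54.6]
foot [665.5 208.   12.9]
blue [ 494.1 -268.5   24.6]
```

View pics/crop1.png

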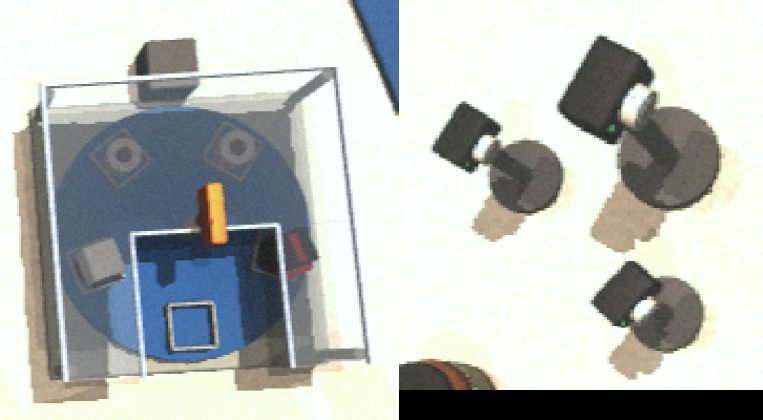

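The crop confirms both choices. The silver lamp is on the left (+y), so the turn is +1.257 rad. The largest camera is the upper right one, with its white lens at top picture (232,160).

Run:
```python
from h import *
t=load('top');s=load('scene');Pt=cloud(t);Ps=cloud(s)
for n,P in(('t',Pt),('s',Ps)):
    m=(abs(P[...,0]-565)<50)&(abs(P[...,1]+258)<45)&(P[...,2]>130)&(P[...,2]<175)
    k=P[m];print(n,'knob',len(k),np.median(k,0).round(1),cv2.minAreaRect(k[:,:2].astype(np.float32)))
    m=(P[...,0]>630)&(P[...,0]<730)&(P[...,1]>190)&(P[...,1]<285)&(P[...,2]>170)&(P[...,2]<260)
    if n=='s': m[:, :380]=0
    k=P[m];z=k[:,2].max();top=k[k[:,2]>z-5];print('cam zmax',z,'top',len(top),cv2.minAreaRect(top[:,:2].astype(np.float32)), cv2.minAreaRect(k[:,:2].astype(np.float32)))
    c=t if n=='t' else s; g=c['image'].min(-1)
    w=m&(g>90); k=P[w];print('white',len(k),k.min(0).round(),k.max(0).round(),np.median(k,0).round(1))
    m=(P[...,0]>580)&(P[...,0]<730)&(P[...,1]>130)&(P[...,1]<285)&(P[...,2]>9)&(P[...,2]<19)
    k=P[m]; nn,l=cv2.connectedComponents(m.astype(np.uint8))
    for i in range(1,nn):
        q=P[l==i]
        if len(q)>100: print('foot',len(q),cv2.minEnclosingCircle(q[:,:2].astype(np.float32)))
# front plane in the scene: cluster of normals
P=Ps;m=(P[...,0]>630)&(P[...,0]<730)&(P[...,1]>190)&(P[...,1]<285)&(P[...,2]>195)&(P[...,2]<236);m[:,:380]=0
k=P[m];np.save('camk.npy',k)
dx=cv2.blur(np.nan_to_num(P),(3,3));gu=np.roll(dx,-1,1)-np.roll(dx,1,1);gv=np.roll(dx,-1,0)-np.roll(dx,1,0)
N=np.cross(gu,gv);N/=np.linalg.norm(N,axis=-1,keepdims=True)+1e-9
n=N[m];n=n*np.sign((s['eye']-P[m])@np.eye(3)*n).sum(1,keepdims=True)**0
a=np.degrees(np.arctan2(n[:,1],n[:,0]))[abs(n[:,2])<.3]
h=np.histogram(a%180,36,(0,180));print(h[0])
c=cv2.resize(s['image'][160:280,350:470],None,fx=5,fy=5,interpolation=3);cv2.imwrite('pics/crop2.png',cv2.convertScaleAbs(c,alpha=1.5))
```

```text
t knob 326 [ 563.4 -259.7  154.3] ((564.3170166015625, -263.080078125), (59.46841049194336, 16.426952362060547), 1.499268889427185)
cam zmax 241.9236216300335 top 355 ((682.0338745117188, 240.52801513671875), (39.52572250366211, 61.470367431640625), 61.34006118774414) ((678.7864379882812, 235.61941528320312), (57.805137634277344, 65.56767272949219), 60.25016784667969)
white 116 [655. 204. 198.] [703. 230. 236.] [669.9 217.8 230.3]
foot 945 ((679.4237060546875, 236.1065216064453), 48.16312789916992)
s knob 490 [ 570.1 -268.1  154.4] ((564.8814086914062, -263.650146484375), (61.67485809326172, 17.68044662475586), 2.5205113887786865)
cam zmax 241.9647253667939 top 301 ((682.832763671875, 241.53195190429688), (41.13362503051758, 65.70785522460938), 59.722686767578125) ((679.013916015625, 233.90673828125), (59.126060485839844, 68.61553192138672), 62.3758430480957)
white 66 [645. 208. 181.] [684. 243. 236.] [675.2 216.7 230.2]
foot 739 ((680.0177612304688, 236.0367889404297), 49.44437026977539)
[ 1  5 10 11 10 15  6  0  1  2  7 23 25 16 13  6  3  7  8  5 10  8  8  1
  3  6  3 10 16 31 36 10  0  0  0  0]
```

View pics/crop2.png

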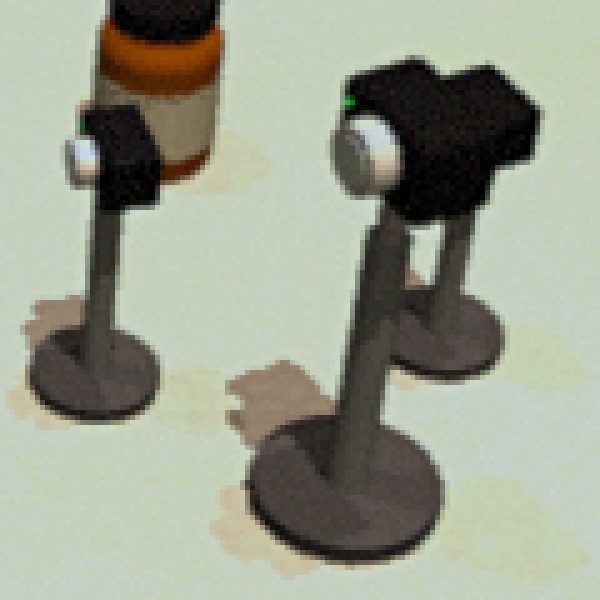

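The large camera's lens is at crop (352,165), scene picture (420,193), looking along roughly -120°. The knob is at (564.6,-263.4) with its bar at 2°. Now I'll turn the knob.

Run:
```python
from h import *
Ps=cloud(load('scene'));print('glass',Ps[189:198,417:424].reshape(-1,3).mean(0),Ps[189:198,417:424].reshape(-1,3).std(0))
K=np.array([564.6,-263.4]);a0=np.radians(2)
best=None
for yaw in(a0+np.pi/2,a0-np.pi/2):
    j=[bot.ik([*K,140],r2q(down(yaw+d))) for d in(0,1.257)]
    print(yaw,j)
    if all(x is not None for x in j) and abs(j[1][5]-j[0][5])<1.5:
        m=max(abs(j[0][5]),abs(j[1][5]))
        if best is None or m<best[0]: best=(m,yaw,j)
_,yaw,j=best
bot.move_gripper(50,60)
bot.move_to([*K,215],r2q(down(yaw)))
bot.servo_line([*K,141],until_force=15)
bot.move_gripper(10,60)
s=bot.read_state();print(s['clock'],s['ee_pos'],s['grip_width'],s['grip_force'])
q=np.array(s['joint_positions']);d=j[1][5]-j[0][5];print('d',d)
q[5]+=d; bot.move_joints(q.tolist()); bot.dwell(.2)
s=bot.read_state();print(s['clock'],s['ee_pos'],s['moment'],s['ft_force'],s['joint_positions'])
bot.move_gripper(45); bot.servo_line([*K,215],speed=200)
bot.move_to([420,-60,330],s['tool_rot'])
for n in('top','scene'):
    c=cam(n)
    P=cloud(c)
    m=(abs(P[...,0]-565)<50)&(abs(P[...,1]+263)<50)&(P[...,2]>130)&(P[...,2]<175)
    print(n,cv2.minAreaRect(P[m][:,:2].astype(np.float32)))
c=load('top');i=c['image'][110:310,370:560];cv2.imwrite('pics/turned.png',cv2.convertScaleAbs(cv2.resize(i,None,fx=3,fy=3,interpolation=3),alpha=1.5))
print(bot.read_state()['clock'])
```

```text
glass [666.09995276 214.87472583 213.62207624] [14.49381179 32.22377678 28.37934896]
1.6057029118347832 [array([-4.95290841e-01,  5.63974900e-01,  1.41180229e+00, -4.44089210e-16,
        1.16581547e+00, -2.10099375e+00]), None]
-1.53588974175501 [array([-4.95290841e-01,  5.63974900e-01,  1.41180229e+00, -4.44089210e-16,
        1.16581547e+00,  1.04059890e+00]), array([-4.95290841e-01,  5.63974900e-01,  1.41180229e+00, -4.44089210e-16,
        1.16581547e+00, -2.16401099e-01])]
3.125 [ 564.88544577 -262.40120875  142.20547735] 15.548973515592738 60.02297222614288
d -1.2570000000000001
4.475 [ 565.63491871 -263.31131496  142.27896622] [-1.18425593 -1.46077126 -0.01394528] [ 10.95318189 -10.05733504  -9.62470614] [-4.94641588e-01  5.61738305e-01  1.40956180e+00  7.97249717e-04
  1.16701061e+00 -2.16445759e-01]
top ((563.9083251953125, -263.3350524902344), (61.02669906616211, 16.192981719970703), 73.62932586669922)
scene ((566.1781616210938, -263.4006042480469), (60.23789596557617, 19.261077880859375), 71.42672729492188)
6.55
```

View pics/turned.png

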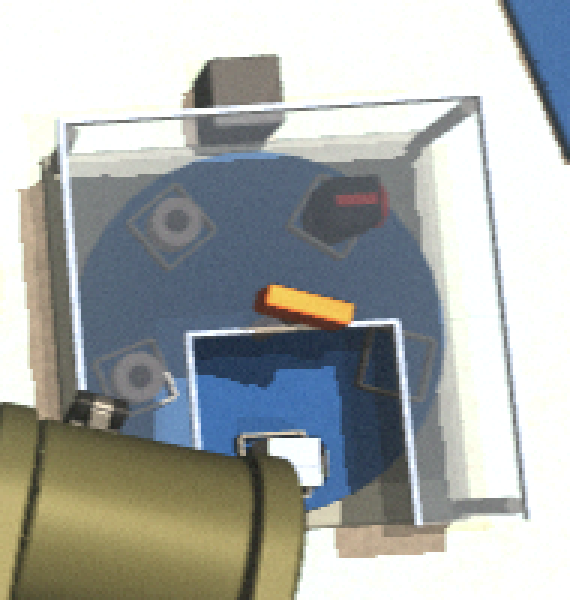

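The store has clicked one step and the headlamp is in the bay, at about (297,460) in the crop, partly hidden by the arm. I'll move the arm aside and measure.

Run:
```python
from h import *
q=np.array(bot.read_state()['joint_positions']);q[0]+=.55;bot.move_joints(q.tolist())
ims=[]
for n in('top','scene'):
    c=cam(n);P=cloud(c)
    m=(abs(P[...,0]-455)<48)&(abs(P[...,1]+267)<60)&(P[...,2]>50)&(P[...,2]<100)
    k=P[m];top=k[k[:,2]>86];print(n,len(k),len(top),k.min(0),k.max(0),'\n all',cv2.minAreaRect(k[:,:2].astype(np.float32)),'\n top',cv2.minAreaRect(top[:,:2].astype(np.float32)) if len(top) else 0)
    u,v=map(int,proj(c,[458,-268,75]));u=min(max(u,50),590);v=min(v,430)
    ims.append(cv2.resize(c['image'][v-50:v+50,u-50:u+50],(390,390),interpolation=3))
    # lens of camera: glass
    m=(P[...,0]>640)&(P[...,0]<730)&(P[...,1]>190)&(P[...,1]<285)&(P[...,2]>195)&(P[...,2]<248)
    if n=='scene': m[:, :380]=0
    k=P[m];f=np.array([-.493,-.870,0]);l=np.array([.870,-.493,0]);r=k-[682.4,241,0];d=r@f;b=r@l
    fr=(d>22)&(d<50);print('lens depth pct',np.percentile(d[fr],[50,90,95,98,100]).round(1),'lat',b[fr].min(),b[fr].max(),'body lat',b[d<18].min(),b[d<18].max(),'z',k[fr][:,2].min(),k[fr][:,2].max(),fr.sum())
    g=(d>33)&(d<42);print('glass',g.sum(),b[g].mean(),k[g][:,2].min(),k[g][:,2].max(),k[g].mean(0))
cv2.imwrite('pics/lamp.png',cv2.convertScaleAbs(np.hstack(ims),alpha=1.3));print(bot.read_state()['clock'])
```

```text
top 396 292 [ 441.90466924 -293.85274861   50.35609494] [ 476.98972573 -246.29869893   94.44665181] 
 all ((459.033935546875, -269.7512512207031), (47.427555084228516, 34.714698791503906), 88.36688995361328) 
 top ((459.4124450683594, -266.156982421875), (38.253482818603516, 35.009490966796875), 89.77166748046875)
lens depth pct [32.4 34.7 35.  35.5 35.7] lat -25.15383278720839 16.720230017598276 body lat -33.28030054919069 32.76073622157081 z 198.64999452351253 236.24810924324515 175
glass 71 -0.6155142556500207 200.98184548874497 231.8287483654317 [665.0379972  211.60967915 218.67599301]
scene 668 326 [ 441.67521317 -293.90207107   50.16072265] [ 480.76192939 -247.30765433   96.14758511] 
 all ((461.54205322265625, -270.9169006347656), (38.98585891723633, 46.52558898925781), 1.3409137725830078) 
 top ((461.1620178222656, -268.7145690917969), (38.17912292480469, 42.03160095214844), 1.875861644744873)
lens depth pct [32.  34.1 34.7 34.9 35.5] lat -16.233319571755352 23.481911080346762 body lat -33.116737634552365 35.14961961450247 z 200.01096584252787 235.27786781049736 163
glass 49 0.18877634160594603 202.4095686687633 235.16995731547775 [665.83230402 211.37997598 218.38780779]
7.5667
```

View pics/lamp.png

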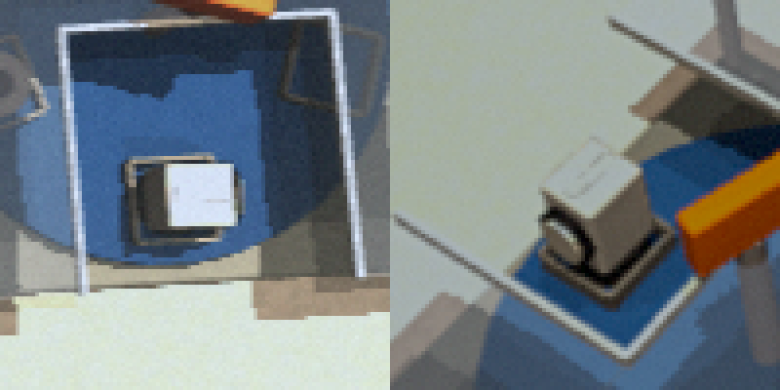

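The lamp's origin is at about (460,-266.5). Its lens faces world -y (dark rim on the right of the left crop, at (240,195)), so its heading is about 90°. Next I'll grip it, lift it and bring it towards the camera.

```bash
cat >> h.py <<'E'
PSI=np.radians(60.5); F=-np.array([np.cos(PSI),np.sin(PSI),0]) # camera look direction
LENS=np.array([665.1,210.6,220.])
E
python3 - <<'E'
from h import *
L=np.array([460.3,-266.5])
g=0.0; tgt=LENS+120*F+27*F; tgt[2]=220-41+45
fy=g+(np.pi+PSI)+0-np.pi/2   # lamp yaw goes 90deg -> PSI-180
pre=tgt+60*F
print('goal ik',bot.ik(tgt,r2q(down(fy))))
bot.move_gripper(60,40)
bot.move_to([*L,190],r2q(down(g)))
hit=bot.servo_line([*L,71],speed=100,until_force=12);print('hit',hit)
bot.move_gripper(25,40)
s=bot.read_state();print(s['clock'],s['ee_pos'],s['grip_width'],s['grip_force'],s['ft_force'])
if s['grip_width']>33 and not hit:
    bot.servo_line([*L,230],speed=120)
    bot.move_to(pre,r2q(down(fy)))
    bot.servo_line(tgt,speed=60); bot.dwell(.4)
s=bot.read_state();print(s['clock'],s['ee_pos'],tgt,s['grip_width'],s['joint_positions'])
ims=[]
for n in('top','scene'):
    c=cam(n);u,v=map(int,proj(c,LENS+70*F));u=min(max(u,80),560);v=min(max(v,80),400)
    ims.append(cv2.resize(c['image'][v-80:v+80,u-80:u+80],(400,400),interpolation=3))
cv2.imwrite('pics/hold.png',cv2.convertScaleAbs(np.hstack(ims),alpha=1.3))
E
```

```text
goal ik [ 7.73665067e-02  4.28760142e-01  1.40828431e+00 -4.44089210e-16
  1.30454820e+00 -2.54935402e+00]
hit False
11.2333 [ 460.52294986 -266.67264342   71.5265818 ] 35.7403960314843 40.21486222743988 [-1.22679327  1.05394436  5.91290685]Traceback (most recent call last):
  File "<stdin>", line 14, in <module>
rig.MotionError: the arm cannot take that pose within its joint ranges
```

The lamp is gripped and lifted, but this wrist orientation would end on joint 6's limit. I'll set it back in its pocket turned by 40° and regrip it a half turn round, so the goal pose lies mid-range.

Run:
```python
from h import *
L=np.array([460.3,-266.5]);A=np.radians(40)
s=bot.read_state();print(s['clock'],s['ee_pos'],s['grip_width'],s['ft_force'])
tgt=LENS+147*F;tgt[2]=224
fy=A+np.pi+np.radians(110.5)
print(bot.ik([*L,71],r2q(down(A+np.pi))),bot.ik(tgt,r2q(down(fy))),bot.ik(tgt+60*F,r2q(down(fy))))
print('hit',bot.servo_line([*L,72],speed=90,until_force=12))
s=bot.read_state();print(s['ee_pos'],s['ft_force'],s['grip_width'])
q=np.array(s['joint_positions']);q[5]-=A;bot.move_joints(q.tolist())
bot.move_gripper(60); bot.servo_line([*L,160],speed=150)
q=np.array(bot.read_state()['joint_positions']);q[5]=bot.ik([*L,160],r2q(down(A+np.pi)))[5]
bot.move_joints(q.tolist())
print('hit',bot.servo_line([*L,71],speed=100,until_force=12))
bot.move_gripper(25,40)
s=bot.read_state();print(s['clock'],s['ee_pos'],s['ft_force'],s['grip_width'],s['grip_force'])
```

```text
12.7083 [ 460.10193577 -266.36978959  229.2584562 ] 35.35095087967609 [ 0.19075805 -0.30624811 -1.61997672]
[-5.93679591e-01  4.81397678e-01  1.73041078e+00 -4.44089210e-16
  9.29784199e-01  1.84978136e+00] [ 7.73665067e-02  4.28760142e-01  1.40828431e+00 -4.44089210e-16
  1.30454820e+00  5.92238636e-01] [-1.09480168e-02  3.52901261e-01  1.51342104e+00 -4.44089210e-16
  1.27527035e+00  5.03924113e-01]
hit False
[ 460.46189834 -266.61303469   72.40639418] [-0.10551919  0.21498995 -0.80754281] 35.66702403031364
hit False
20.4333 [ 460.57389317 -266.72393121   71.62993986] [-1.09047959  1.04496446  6.10231631] 35.64966351803961 40.29486894607544
```

Run:
```python
from h import *
L=np.array([460.3,-266.5]);fy=np.radians(40+180+110.5)
tgt=LENS+147*F;tgt[2]=224
bot.servo_line([*L,230],speed=130)
bot.move_to(tgt+60*F,r2q(down(fy)))
bot.servo_line(tgt,speed=60); bot.dwell(.4)
s=bot.read_state();print(s['clock'],s['ee_pos'],tgt,s['grip_width'],s['grip_force'])
l=np.cross([0,0,1],F)
ims=[]
for n in('top','scene'):
    c=cam(n);P=cloud(c);u,v=map(int,proj(c,LENS+70*F));u=min(max(u,80),560);v=min(max(v,80),400)
    ims.append(cv2.resize(c['image'][v-80:v+80,u-80:u+80],(400,400),interpolation=3))
    r=P-LENS;d=r@F;b=r@l
    m=(d>95)&(d<185)&(abs(b)<40)&(P[...,2]>172)&(P[...,2]<242)
    k=P[m];print(n,len(k),'d',np.percentile(d[m],[0,2,5,50,95,98,100]).round(1),'b',np.percentile(b[m],[0,2,50,98,100]).round(1),'z',np.percentile(k[:,2],[0,2,98,100]).round(1))
    lo=m&(P[...,2]<205);
    if lo.sum()>20: print('foot part b',b[lo].min(),b[lo].max(),'d',d[lo].min(),d[lo].max(),cv2.minAreaRect(P[m&(P[...,2]<240)][:,:2].astype(np.float32)))
cv2.imwrite('pics/hold.png',cv2.convertScaleAbs(np.hstack(ims),alpha=1.3))
```

```text
24.5833 [592.70128045  82.60480754 224.03221046] [592.71373666  82.6577127  224.        ] 35.61329128318619 40.61707556247711
top 16 d [168.7 168.7 168.8 169.1 169.9 170.3 170.5] b [-5.3 -4.4  4.  11.  12.2] z [189.7 190.1 230.7 233.2]
scene 494 d [123.5 131.7 140.2 161.4 169.1 169.6 170.1] b [-27.  -16.3  16.4  31.8  33.8] z [175.9 180.1 241.1 242. ]
foot part b -17.7032777021303 21.520970123424696 d 132.05738948594848 170.10034509307533 ((594.1322021484375, 73.71556854248047), (54.15241241455078, 37.36533737182617), 11.750500679016113)
```

View pics/hold.png

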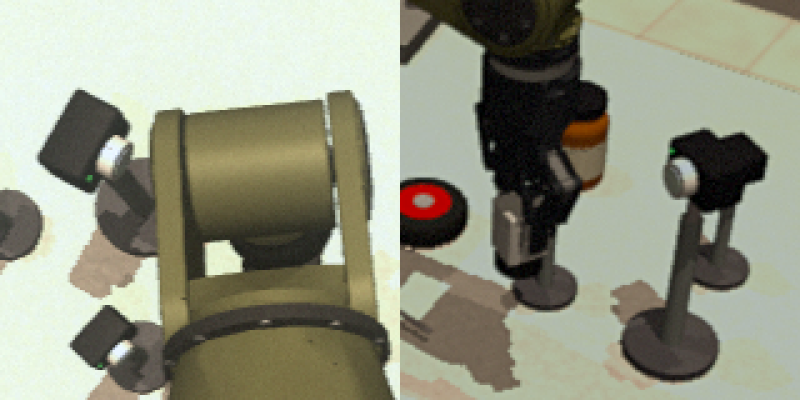

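In the hold picture the lamp is upright in the gripper. Its silver back shows in the right crop at (510,225), facing away from the camera. I'll check the back face's position and heading.

Run:
```python
from h import *
l=np.cross([0,0,1],F)
c=cam('scene');P=cloud(c);r=P-LENS;d=r@F;b=r@l
m=(d>160)&(d<178)&(abs(b)<25)&(P[...,2]>185)&(P[...,2]<250)
m=cv2.erode(m.astype(np.uint8),np.ones((3,3)))>0
A=np.c_[b[m],P[m][:,2]-220,np.ones(m.sum())]
x=np.linalg.lstsq(A,d[m],rcond=None)[0]
print(m.sum(),'slopes deg',np.degrees(x[:2]),'d0',x[2],'res',np.std(A@x-d[m]),'b',b[m].min(),b[m].max(),'z',P[m][:,2].min(),P[m][:,2].max())
# same on big camera front/side faces for reference: side face (lateral) yaw
i=load('top');P=cloud(i)
for c in(i,load('scene')):
    P=cloud(c);r=P-LENS
    for f in range(56,66):
        a=np.radians(f);n=np.array([np.cos(a),np.sin(a),0]);t=np.array([-n[1],n[0],0])
        mm=(np.linalg.norm((P-[682.4,241,0])[...,:2],axis=-1)<45)&(P[...,2]>200)&(P[...,2]<248)
        if c is not i: mm[:,:380]=0
        q=P[mm]; top=q[q[:,2]>237]
        print(f,np.ptp(top@n).round(1),np.ptp(top@t).round(1),end=' | ')
    print()
```

```text
199 slopes deg [-3.99431152 -0.3942189 ] d0 167.6034941494869 res 1.4838551071055077 b -14.008814937799567 18.58076717295483 z 188.63970833779604 247.12310727082468
56 42.9 63.8 | 57 42.1 63.6 | 58 41.4 63.3 | 59 40.6 63.0 | 60 39.8 63.0 | 61 39.2 63.1 | 62 39.5 63.1 | 63 40.4 63.1 | 64 41.2 63.1 | 65 42.1 63.0 | 
56 41.5 66.1 | 57 40.6 65.7 | 58 40.4 65.4 | 59 40.4 65.3 | 60 40.9 65.2 | 61 41.3 65.1 | 62 41.7 64.9 | 63 42.1 65.1 | 64 42.5 65.4 | 65 43.1 65.7 |
```

Run:
```python
from h import *
l=np.cross([0,0,1],F)
c=load('scene');P=cloud(c);r=P-LENS;d=r@F;b=r@l
m=(d>160)&(d<178)&(abs(b)<25)&(P[...,2]>198)&(P[...,2]<243)
A=np.c_[b[m],P[m][:,2]-220,np.ones(m.sum())];y=d[m];k=np.ones(len(y),bool)
for _ in range(15):
    x=np.linalg.lstsq(A[k],y[k],rcond=None)[0];e=abs(A@x-y);k=e<max(.8,2*np.median(e))
    
print(k.sum(),len(k),np.degrees(x[:2]),x[2],e[k].std(),A[k][:,0].min(),A[k][:,0].max())
for lo in range(-18,20,4):
    j=(A[:,0]>=lo)&(A[:,0]<lo+4)
    if j.any(): print(lo,j.sum(),np.percentile(y[j],[10,50,90]).round(1))
```

```text
139 199 [-0.61527457 -0.0176439 ] 168.11420823956 0.33885031486319 -17.213484382698784 18.512928843385872
-18 12 [166.9 168.  168.6]
-14 17 [167.6 168.3 168.8]
-10 16 [167.  168.  168.9]
-6 14 [167.5 168.1 169.1]
-2 16 [167.5 168.4 169.2]
2 17 [167.5 168.2 169.1]
6 15 [167.  167.8 168.7]
10 23 [167.2 168.  168.9]
14 56 [161.2 165.1 167.9]
18 11 [161.1 164.1 167.6]
```

The lamp is square to within 0.6° and centred, but it sits 2 mm too far back. I'll correct that and hand in.

Run:
```python
from h import *
tgt=LENS+145*F;tgt[2]=224
bot.servo_line(tgt,speed=10); bot.dwell(.8)
s=bot.read_state();print(s['clock'],s['ee_pos'],tgt,s['grip_width'],np.abs(s['qvel']).max())
print(bot.finish_job())
```

```text
25.8833 [593.70520296  84.39520022 224.0043317 ] [593.69858378  84.39842409 224.        ] 35.42684845884032 0.0012084303176231458
the job is handed in; nothing more can be done
None
```

The job is handed in at 25.9 s: the store is clicked one step, and the headlamp is held upright and steady, its lens measured square to the camera (within about 1°), centred on it and about 120 mm in front; the verdict was not reported.

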